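# Reload the sample tubes in reverse order for a drift check

### The job

For the drift check, the samples must be run again backwards: move all four capped sample tubes from the white storage rack to the blue-grey instrument tray in reverse order, so that the tube now at the left end of the rack stands at the right end of the tray, and so on along the row (left and right as the robot sees them). Set each tube down in its well rather than dropping it, tip none over, and leave each standing upright, one in each well.

Things in the scene. Friction and masses are not known exactly. Their poses are not given: they have to be found in the camera images.
- red_tube (a point): Upright screw-capped sample tube with a red cap: frosted white body 32 mm in diameter with a flat foot, cap 38 mm in diameter; 92 mm tall in all, 40 to 85 g. This point is on its axis, half-way up: foot 46 mm below, top of the cap 46 mm above; the cap reaches from 22 to 46 mm above this point. z is its axis, upwards. Loose.
- well_red: The white square well of the storage rack in which the red tube stands at the start: fixed, 60 x 60 mm outside, 50 x 50 mm inside, 24 mm high, inner floor 4 mm up. Origin at the centre of its underside, axes as the rack's. The four wells look alike; which one is where along the rack changes.
- yellow_tube (a point): Upright screw-capped sample tube with a yellow cap: frosted white body 32 mm in diameter with a flat foot, cap 38 mm in diameter; 92 mm tall in all, 40 to 85 g. This point is on its axis, half-way up: foot 46 mm below, top of the cap 46 mm above; the cap reaches from 22 to 46 mm above this point. z is its axis, upwards. Loose.
- well_yellow: The white square well of the storage rack in which the yellow tube stands at the start: fixed, 60 x 60 mm outside, 50 x 50 mm inside, 24 mm high, inner floor 4 mm up. Origin at the centre of its underside, axes as the rack's. The four wells look alike; which one is where along the rack changes.
- green_tube (a point): Upright screw-capped sample tube with a green cap: frosted white body 32 mm in diameter with a flat foot, cap 38 mm in diameter; 92 mm tall in all, 40 to 85 g. This point is on its axis, half-way up: foot 46 mm below, top of the cap 46 mm above; the cap reaches from 22 to 46 mm above this point. z is its axis, upwards. Loose.
- well_green: The white square well of the storage rack in which the green tube stands at the start: fixed, 60 x 60 mm outside, 50 x 50 mm inside, 24 mm high, inner floor 4 mm up. Origin at the centre of its underside, axes as the rack's. The four wells look alike; which one is where along the rack changes.
- blue_tube (a point): Upright screw-capped sample tube with a blue cap: frosted white body 32 mm in diameter with a flat foot, cap 38 mm in diameter; 92 mm tall in all, 40 to 85 g. This point is on its axis, half-way up: foot 46 mm below, top of the cap 46 mm above; the cap reaches from 22 to 46 mm above this point. z is its axis, upwards. Loose.
- well_blue: The white square well of the storage rack in which the blue tube stands at the start: fixed, 60 x 60 mm outside, 50 x 50 mm inside, 24 mm high, inner floor 4 mm up. Origin at the centre of its underside, axes as the rack's. The four wells look alike; which one is where along the rack changes.
- storage_rack: White rack, fixed: a board 74 x 258 mm, 6 mm thick, on the bench, with four white wells in a row on it (their inner floors 10 mm and rims 30 mm above the bench). Origin at the centre of its underside; y runs along the row to the left as the robot sees it, x across the row, away from the robot. Well centres at x = 0, y = +93, +31, -31, -93 mm. It stands turned up to 12 degrees, nearer to or farther from the robot than the tray.
- instrument_tray: Blue-grey tray, fixed: 74 x 258 mm, with a row of four square wells with black floor pads, empty at the start. Wells 50 x 50 mm inside, floors 10 mm and rims 30 mm above the bench. Origin at the centre of its underside; y runs along the row to the left as the robot sees it, x across the row, away from the robot. Well centres at x = 0, y = +93, +31, -31, -93 mm. Turned up to 12 degrees.
Things that resemble listed ones, but are neither listed nor needed, are in the scene too. What is shaped like the part that bears red_tube but pink is not meant.

How it is judged:
At the end, for the whole second after the job is handed in: Each tube stands in the tray well that mirrors its start in the rack (leftmost to rightmost, and so on): within 12 mm of the well's centre along and across the tray, foot within 4 mm of the well floor's height, upright within 7 degrees, slower than 20 mm/s (((y of well_red in the frame of storage_rack between 0.073 and 0.113 m and y of red_tube in the frame of instrument_tray between -0.105 and -0.081 m) or (y of well_red in the frame of storage_rack between 0.011 and 0.051 m and y of red_tube in the frame of instrument_tray between -0.043 and -0.019 m) or (y of well_red in the frame of storage_rack between -0.051 and -0.011 m and y of red_tube in the frame of instrument_tray between 0.019 and 0.043 m) or (y of well_red in the frame of storage_rack between -0.113 and -0.073 m and y of red_tube in the frame of instrument_tray between 0.081 and 0.105 m)) and x of red_tube in the frame of instrument_tray between -0.012 and 0.012 m and z of red_tube in the frame of instrument_tray between 0.052 and 0.06 m and angle between each of red_tube, yellow_tube, green_tube, blue_tube's own z axis and vertical below 0.12 rad and linear speed of each of tube_red, tube_yellow, tube_green, tube_blue below 0.02 m/s and ((y of well_yellow in the frame of storage_rack between 0.073 and 0.113 m and y of yellow_tube in the frame of instrument_tray between -0.105 and -0.081 m) or (y of well_yellow in the frame of storage_rack between 0.011 and 0.051 m and y of yellow_tube in the frame of instrument_tray between -0.043 and -0.019 m) or (y of well_yellow in the frame of storage_rack between -0.051 and -0.011 m and y of yellow_tube in the frame of instrument_tray between 0.019 and 0.043 m) or (y of well_yellow in the frame of storage_rack between -0.113 and -0.073 m and y of yellow_tube in the frame of instrument_tray between 0.081 and 0.105 m)) and x of yellow_tube in the frame of instrument_tray between -0.012 and 0.012 m and z of yellow_tube in the frame of instrument_tray between 0.052 and 0.06 m and ((y of well_green in the frame of storage_rack between 0.073 and 0.113 m and y of green_tube in the frame of instrument_tray between -0.105 and -0.081 m) or (y of well_green in the frame of storage_rack between 0.011 and 0.051 m and y of green_tube in the frame of instrument_tray between -0.043 and -0.019 m) or (y of well_green in the frame of storage_rack between -0.051 and -0.011 m and y of green_tube in the frame of instrument_tray between 0.019 and 0.043 m) or (y of well_green in the frame of storage_rack between -0.113 and -0.073 m and y of green_tube in the frame of instrument_tray between 0.081 and 0.105 m)) and x of green_tube in the frame of instrument_tray between -0.012 and 0.012 m and z of green_tube in the frame of instrument_tray between 0.052 and 0.06 m and ((y of well_blue in the frame of storage_rack between 0.073 and 0.113 m and y of blue_tube in the frame of instrument_tray between -0.105 and -0.081 m) or (y of well_blue in the frame of storage_rack between 0.011 and 0.051 m and y of blue_tube in the frame of instrument_tray between -0.043 and -0.019 m) or (y of well_blue in the frame of storage_rack between -0.051 and -0.011 m and y of blue_tube in the frame of instrument_tray between 0.019 and 0.043 m) or (y of well_blue in the frame of storage_rack between -0.113 and -0.073 m and y of blue_tube in the frame of instrument_tray between 0.081 and 0.105 m)) and x of blue_tube in the frame of instrument_tray between -0.012 and 0.012 m and z of blue_tube in the frame of instrument_tray between 0.052 and 0.06 m); the robot touches nothing.
It fails at once if a tube is let go with its foot more than 35 mm above the floor of a well ((height (world z) of red_tube above 0.091 m and contact force between tube_red and the fingers below 0.01 N and contact force between tube_red and the arm below 0.01 N) or (height (world z) of yellow_tube above 0.091 m and contact force between tube_yellow and the fingers below 0.01 N and contact force between tube_yellow and the arm below 0.01 N) or (height (world z) of green_tube above 0.091 m and contact force between tube_green and the fingers below 0.01 N and contact force between tube_green and the arm below 0.01 N) or (height (world z) of blue_tube above 0.091 m and contact force between tube_blue and the fingers below 0.01 N and contact force between tube_blue and the arm below 0.01 N)).
It fails at once if a tube is tipped by more than 40 degrees (angle between any of red_tube, yellow_tube, green_tube, blue_tube's own z axis and vertical above 0.7 rad).
It also fails if it takes over 93 s, if anything falls off the work surface, if the arm or the gripper's body presses on something with over 40 N, if the wrist force passes 120 N, or if a joint passes its speed limit or range.

### The arm

A 7-joint arm with a two-finger parallel gripper is mounted at the origin on the work surface. World frame = base frame: x ahead of the robot, y to its left, z up, the work surface at z = 0. Lengths are in m, angles in rad, forces in N, time in s.
With the tool pointing down it reaches from about 0.4 to 0.85 m from the base axis. Payload 4.5 kg.
Tool frame: the origin (TCP) lies at the very end of the fingers, on their centre line; the grasp point (between the pads) lies 19 mm behind it (arm.pinch_z is the distance from the TCP to the grasp point, in m); z points along the fingers, x is the direction in which the jaws open and shut, and the axes are right-handed (so a half turn about z gives the same grasp; the last joint's range is limited). The gripper opens to 85 mm and grips with 20 to 120 N. Pads are 22 mm wide; open, the fingers measure 114 mm over their backs; the gripper's body (76 mm by 85 mm) begins 54 mm behind the grasp point. The pads swing forward as they close: fully open they stand 13 mm farther back than shut.
Start: joints at [-1.186, 0.689, -0.195, 1.565, 0.157, 0.902, -0.215], TCP at [0.215, 0.587, 0.203] pointing down, gripper open.
Joint ranges: [-3.01, 3.01], [-0.46, 2.08], [-1.47, 1.51], [0.13, 2.56], [-1, 4.14], [0.04, 2.09], [-2.66, 2.66]. Speed limits (rad/s): [2.57, 2.57, 3.14, 3.14, 3.14, 3.14, 3.14].

### API

Orientations are given as a unit quaternion [x, y, z, w].
In Python, from plant import arm gives the robot as it stands. The module is installed in compiled form; this text tells all that it offers.
- The arm moves only by the tool play_rows, never from a script. Its argument "plan" is a list of rows, each an object of numbers: "x", "y", "z": the shift along the tool's x, y, z in cm; "spin": the turn about the tool's z in rad. A call has 1 to 20 rows; each row shifts and turns the commanded pose from where the row before left it, along the tool's axes as they then stand; what a row does not reach is not made up. A row lasts 1/10 s, in which the tool goes at most 50 mm and 8.59 degrees, less where a joint would pass 70% of its speed; a pose out of reach is approached as far as the arm can. A call with a gripper value outside its range is refused whole. "grip" is the finger opening in cm, from 0 to 8.54, set as the call begins (left out, the last holds). The fingers move at their own pace and stop on an object; "squeeze" is the grip in N (left out, the last holds). Time passes only in rows, so rows that do not move let the fingers close. It gives the time, the measured TCP pose, the force and the opening at its end, in the units of the state.
- arm.read_state(): the state, without advancing time (a new reading comes with each control period).
- arm.capture(name): name is "side" or "top"; returns a dict with "pixels" (420x560x3 uint8, red, green, blue), "K" (3x3 intrinsics, pixels), "world_from_camera" (4x4, takes a point from camera to world coordinates). Camera axes: x right, y down, z forward; pixel columns grow to the right and rows downward; lengths in m; the calibration is good to about 2 mm. A picture is of the moment at which its call begins. There is no depth.
- arm.job_done(): hands the job in, once; it reports no verdict.
Trained networks look in the newest picture that a camera, given by its name, has taken for a name from the list of things; names that differ only in an ending like _2 or _b are one class to them, and where a whole thing is asked for, a point or a joint stands for the part that bears it (a point fixed in the world has none). Each returns a list of dicts, best first, with "conf" (0 to 1); they miss things now and then, are a little off and sometimes report something else, mostly with a low value. They report only what shows in the picture. A call takes as long as a camera call. They do not tell look-alikes from the thing itself.
- arm.masks_of(camera, query): "region" (420x560 bool, what is visible of it) and "xy" ([column, row] in pixels, amid what is visible of it).
- arm.tip_of(camera, query): "xy" ([column, row] in pixels: a listed point, or the origin of a listed thing).
The state is a dict: "time": time; "joint_positions": joint angles; "dq": joint speeds; "tau": joint torques, N m; "tool_pos": TCP position; "ee_rot": TCP orientation; "contact_force": force on the tool from outside, world axes, zero at the start; "wrist_torque": the same for the moment, N m; "width": finger opening in m.
Only numpy, scipy, OpenCV 4.12 (cv2) and the standard library are available. Lean on these libraries where they do the work, as an engineer would, in place of code of your own. Each camera call takes 0.05 s, during which the arm holds its last target.

## Working session

There is one attempt and no reset: what is moved stays moved. The work goes in short steps, Python scripts to look and compute and a tool call to move; the robot and the scene stay as the last step left them, time stands still between calls to the robot, and variables do not carry over. Pictures are saved under pics/ and viewed, and the job is handed in when it is done.

Besides the shell and the picture viewer there is one more tool, called as name(argument=value, ...), one argument or row to a line, values as JSON. play_rows: Moves the arm, as the interface text tells. Its arguments: {"type":"object","properties":{"plan":{"type":"array","items":{"type":"object","properties":{"x":{"type":"number"},"y":{"type":"number"},"z":{"type":"number"},"spin":{"type":"number"}}}},"grip":{"type":"number"},"squeeze":{"type":"number"}},"required":["plan"]}

```bash
mkdir -p pics; python3 - <<'E'
from plant import arm
import cv2
s=arm.read_state(); print({k:s[k] for k in ('time','tool_pos','ee_rot','width')}, arm.pinch_z)
for c in ('side','top'):
    d=arm.capture(c); cv2.imwrite(f'pics/{c}0.png',d['pixels'][:,:,::-1]); print(d['K'],d['world_from_camera'])
    for q in ('red_tube','yellow_tube','green_tube','blue_tube','well_red','storage_rack','instrument_tray'):
        print(c,q,[(round(t['conf'],2),t['xy']) for t in arm.tip_of(c,q)])
E
```

```text
{'time': 0.0, 'tool_pos': array([0.21456127, 0.58626249, 0.20175444]), 'ee_rot': array([ 8.19627610e-01,  5.72895901e-01, -7.33833963e-04,  5.72919598e-04]), 'width': 0.08505301435399457} 0.0187
[[453.11797427   0.         276.00094991]
 [  0.         453.11797427 208.2394493 ]
 [  0.           0.           1.        ]] [[-0.99623711 -0.03365781  0.07986723  0.44152772]
 [-0.08385433  0.60728176 -0.79004893  0.61591869]
 [-0.02191059 -0.79377328 -0.60781898  0.55042799]
 [ 0.          0.          0.          1.        ]]
side red_tube [(0.98, [350.3, 233.8]), (0.88, [294.9, 219.1]), (0.87, [233.9, 272.8]), (0.73, [357.4, 270.3]), (0.67, [352.0, 206.1])]
side yellow_tube [(0.82, [297.5, 181.5]), (0.39, [297.5, 220.8]), (0.38, [293.5, 218.5])]
side green_tube [(0.56, [295.4, 245.6])]
side blue_tube [(0.63, [298.5, 199.3])]
side well_red [(0.67, [298.0, 242.2])]
side storage_rack []
side instrument_tray [(0.93, [194.5, 228.3])]
[[536.07513098   0.         283.62790522]
 [  0.         536.07513098 207.29064563]
 [  0.           0.           1.        ]] [[ 0.02062249 -0.99822939  0.05579245  0.4773464 ]
 [-0.99958814 -0.02170014 -0.01877891  0.00246299]
 [ 0.01995637 -0.0553822  -0.99826577  1.04204443]
 [ 0.          0.          0.          1.        ]]
top red_tube [(0.95, [299.1, 295.4]), (0.75, [202.9, 193.4]), (0.75, [210.0, 295.0]), (0.71, [262.9, 299.0])]
top yellow_tube [(0.59, [340.2, 240.1])]
top green_tube [(0.88, [236.6, 242.5])]
top blue_tube [(0.64, [302.6, 244.3])]
top well_red [(0.74, [273.7, 242.8]), (0.55, [237.0, 247.5])]
top storage_rack [(0.63, [287.3, 243.8])]
top instrument_tray [(0.74, [285.2, 243.9]), (0.71, [288.1, 137.7]), (0.61, [306.6, 241.9]), (0.38, [341.2, 241.5])]
```

View pics/side0.png

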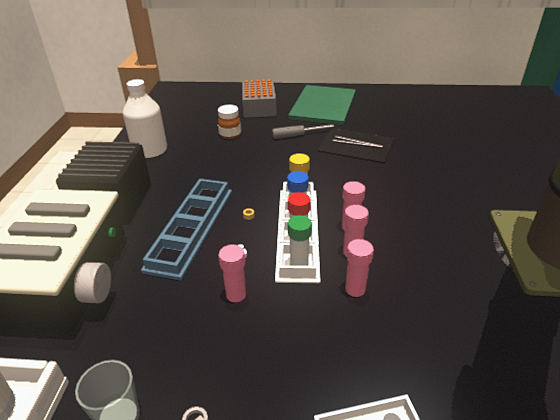

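View pics/top0.png

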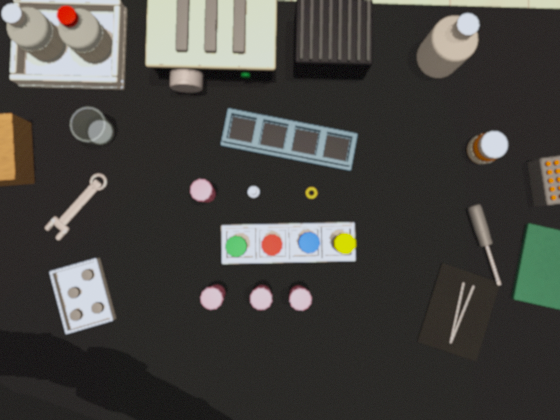

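```bash
cat > h.py <<'E'
import numpy as np, cv2
from plant import arm
from scipy.spatial.transform import Rotation as R
def w2p(d,P):
    P=np.atleast_2d(P); T=np.linalg.inv(d['world_from_camera']); c=P@T[:3,:3].T+T[:3,3]; u=c@d['K'].T; return u[:,:2]/u[:,2:]
def p2w(d,uv,z):
    uv=np.atleast_2d(uv).astype(float); r=np.c_[uv,np.ones(len(uv))]@np.linalg.inv(d['K']).T; M=d['world_from_camera']; r=r@M[:3,:3].T; o=M[:3,3]
    return o+r*((z-o[2])/r[:,2])[:,None]
def wells(x,y,yaw,z):
    c,s=np.cos(yaw),np.sin(yaw)
    return np.array([[x-s*v,y+c*v,z] for v in (.093,.031,-.031,-.093)])
def box(x,y,yaw,hx,hy,z,oy=0):
    c,s=np.cos(yaw),np.sin(yaw)
    return np.array([[x+c*a-s*(b+oy),y+s*a+c*(b+oy),z] for a,b in((hx,hy),(hx,-hy),(-hx,-hy),(-hx,hy))])
E
python3 - <<'E'
from h import *
d=arm.capture('top'); im=d['pixels'].astype(int); hsv=cv2.cvtColor(d['pixels'],cv2.COLOR_RGB2HSV)
def comps(m,lo):
    n,l,s,c=cv2.connectedComponentsWithStats(m.astype(np.uint8)); return [(s[i,4],c[i],l==i) for i in range(1,n) if s[i,4]>lo]
roi=np.zeros((420,560),bool); roi[95:275,210:370]=1
H,S,V=[hsv[...,i] for i in range(3)]
for n,a,b in (('green',45,85),('blue',95,125),('yellow',22,38)):
    for A,c,_ in comps((H>a)&(H<b)&(S>130)&(V>90)&roi,60): print(n,A,c.round(1),p2w(d,c,.102)[0].round(4))
for A,c,_ in comps(((H<8)|(H>172))&(S>130)&(V>90)&roi,60): print('red',A,c.round(1),p2w(d,c,.102)[0].round(4))
g=(im.sum(2)>150)
for nm,r in(('tray',(95,175)),('rack',(205,275))):
    rr=np.zeros_like(roi); rr[r[0]:r[1],210:365]=1
    A,c,m=max(comps(g&rr,500),key=lambda t:t[0])
    pts=cv2.findNonZero(m.astype(np.uint8)); q=cv2.minAreaRect(pts); bx=cv2.boxPoints(q)
    for z in(.0,.03):
        w=p2w(d,bx,z); ctr=w.mean(0); e=[np.linalg.norm(w[i]-w[i-1]) for i in range(4)]
        k=int(np.argmax(e)); v=w[k]-w[k-1]; v*=np.sign(v[1]); print(nm,z,ctr.round(4),np.round(e,3),'yaw',np.arctan2(-v[0],v[1]).round(3))
E
```

```text
blue 296 [308.5 242. ] [ 0.47   -0.0601  0.102 ]
yellow 123 [311.1 192.3] [ 0.5573 -0.0631  0.102 ]
yellow 370 [344.3 242.9] [ 0.4697 -0.123   0.102 ]
red 301 [271.5 244.3] [0.4646 0.0047 0.102 ]
tray 0.0 [ 0.6703 -0.0248  0.    ] [0.265 0.081 0.266 0.081] yaw -0.169
tray 0.03 [ 0.6647 -0.024   0.03  ] [0.258 0.078 0.259 0.078] yaw -0.169
rack 0.0 [ 0.4671 -0.0278  0.    ] [0.082 0.268 0.082 0.267] yaw 0.043
rack 0.03 [ 0.4674 -0.0269  0.03  ] [0.079 0.26  0.08  0.259] yaw 0.043
```

```bash
cat > ov.py <<'E'
from h import *
import sys
tray=(.6655,-.0245,-.169); rack=(.467,-.027,.043)
if __name__=='__main__':
  tag=sys.argv[1]
  for cam,cr in (('top',(200,95,170,180)),('side',(130,150,200,150))):
    d=arm.capture(cam); k=4
    x,y,w,h=cr; im=cv2.resize(d['pixels'][y:y+h,x:x+w,::-1],None,fx=k,fy=k,interpolation=cv2.INTER_CUBIC)
    f=lambda P:(((w2p(d,P)-[x,y]+.5)*k)).round().astype(int)
    for p,outer in((tray,1),(rack,1)):
        cv2.polylines(im,[f(box(*p,.037,.129,.006 if p==rack else .03))],1,(0,255,255),1)
        for v in(.093,.031,-.031,-.093): cv2.polylines(im,[f(box(*p,.025,.025,.03,v))],1,(0,0,255),1)
    for q in f(wells(*rack,.102)): cv2.drawMarker(im,tuple(map(int,q)),(255,0,255),0,12,1)
    im=im[:600,:800]
    cv2.imwrite(f'pics/{cam}{tag}.png',im)
E
python3 ov.py 1
```

```text
(no output)
```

View pics/top1.png

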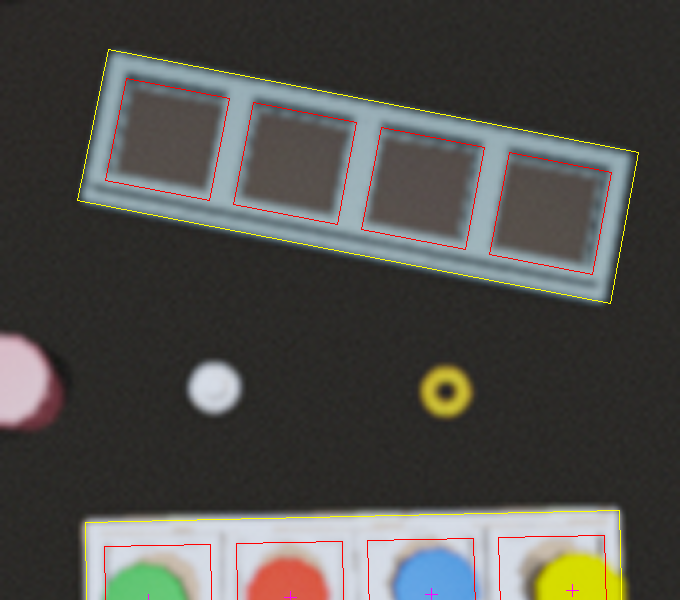

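View pics/side1.png

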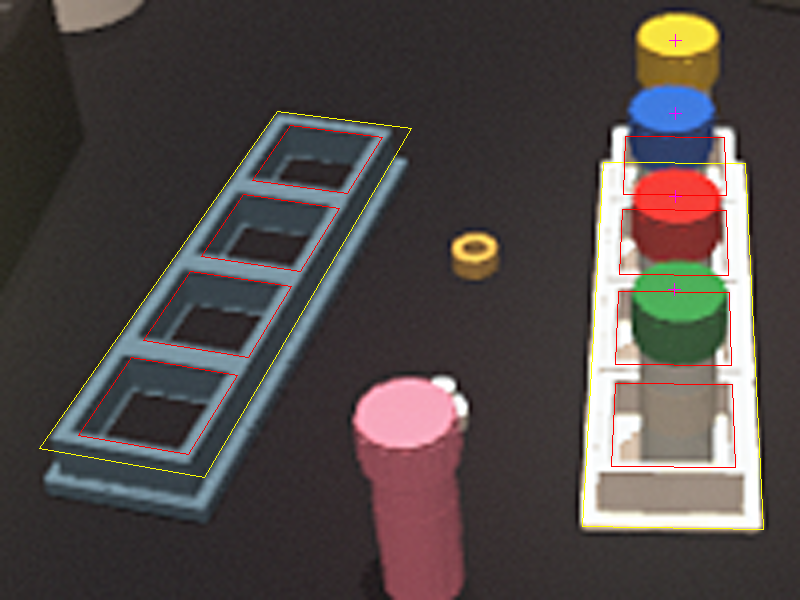

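```bash
cat > fit.py <<'E'
from h import *
from scipy.optimize import minimize
K=4
def sil(d,p,roi):
    x,y,w,h=roi; m=np.zeros((h*K,w*K),np.uint8)
    top=[box(*p,.030,.123,z) for z in(.006,.03)]; bd=[box(*p,.037,.129,z) for z in(0,.006)]
    for g in(top,bd):
        q=(w2p(d,np.vstack(g))-[x,y]+.5)*K
        cv2.fillConvexPoly(m,cv2.convexHull((q*16).astype(np.int32)),1,cv2.LINE_8,4)
    return cv2.resize(m.astype(np.float32),(w,h),interpolation=cv2.INTER_AREA)
def obs(d,roi,thr,fill=1):
    x,y,w,h=roi; g=(d['pixels'][y:y+h,x:x+w].astype(int).sum(2)>thr).astype(np.uint8)
    n,l,s,c=cv2.connectedComponentsWithStats(g); i=1+np.argmax(s[1:,4]); m=(l==i).astype(np.uint8)
    cs,_=cv2.findContours(m,cv2.RETR_EXTERNAL,cv2.CHAIN_APPROX_NONE); o=np.zeros_like(m); cv2.drawContours(o,cs,-1,1,-1); return o.astype(np.float32)
def fit(data,p0):
    f=lambda p:sum(np.abs(sil(d,p,r)-o).sum() for d,r,o in data)
    r=minimize(f,p0,method='Nelder-Mead',options=dict(initial_simplex=[p0]+[np.array(p0)+e for e in np.diag([.006,.006,.04])],xatol=1e-5))
    return r.x,r.fun,sum(o.sum() for _,_,o in data)
E
python3 - <<'E'
from fit import *
dt=arm.capture('top'); ds=arm.capture('side')
rt=(210,100,160,76); rs=(135,170,103,112)
A=(dt,rt,obs(dt,rt,170)); B=(ds,rs,obs(ds,rs,150))
for D in([A],[B],[A,B]): print('tray',fit(D,[.668,-.0245,-.169]))
rr=(214,214,148,60); C=(dt,rr,obs(dt,rr,250)); print('rack',fit([C],[.467,-.027,.043]))
E
```

```text
tray (array([ 0.66950054, -0.02479734, -0.16632721]), np.float64(343.0), np.float32(5428.0))
tray (array([ 0.67155992, -0.0288909 , -0.16706858]), np.float64(116.625), np.float32(4432.0))
tray (array([ 0.67111778, -0.0274671 , -0.17076892]), np.float64(529.3125), np.float32(9860.0))
rack (array([ 0.46770863, -0.02706655,  0.04563912]), np.float64(354.6875), np.float32(5537.0))
```

```bash
cat > go.py <<'E'
from h import *
import sys
s=arm.read_state(); m=R.from_quat(s['ee_rot']).as_matrix(); psi=np.arctan2(m[1,0],m[0,0])
print('t',round(s['time'],2),'pos',s['tool_pos'].round(4),'psi',psi.round(4),'w',round(s['width'],4),'F',np.round(s['contact_force'],1))
if len(sys.argv)>3:
    t=np.array(list(map(float,sys.argv[1:4]))); print('shift cm (tool)',((m.T@(t-s['tool_pos']))*100).round(2))
E
python3 - <<'E'
from h import *
d=arm.capture('top'); 
# brightest coloured disc around each cap
for n,uv in(('green',(236,245)),('red',(272,244)),('blue',(308,242)),('yellow',(344,243))):
    x0,y0=uv[0]-17,uv[1]-17; p=d['pixels'][y0:y0+35,x0:x0+35]; h=cv2.cvtColor(p,cv2.COLOR_RGB2HSV)
    m=((h[...,1]>110)&(h[...,2]>150)).astype(np.uint8); nn,l,s,c=cv2.connectedComponentsWithStats(m); i=1+np.argmax(s[1:,4])
    print(n,s[i],p2w(d,c[i]+[x0,y0],.102)[0].round(4))
from fit import *
tr=(.670,-.026,-.168); print(wells(*tr,.056).round(4))
E
python3 go.py 0.468 -0.121 0.2
```

```text
green [  7   9  20  19 297] [0.4605 0.067  0.102 ]
red [  7   8  20  20 316] [0.4646 0.0047 0.102 ]
blue [  8   8  20  20 317] [ 0.4697 -0.0602  0.102 ]
yellow [  7   7  22  21 359] [ 0.4696 -0.123   0.102 ]
[[ 0.6856  0.0657  0.056 ]
 [ 0.6752  0.0046  0.056 ]
 [ 0.6648 -0.0566  0.056 ]
 [ 0.6544 -0.1177  0.056 ]]
t 1.1 pos [0.2148 0.587  0.2026] psi 1.22 w 0.0856 F [-0.2  0.3  0.2]
shift cm (tool) [-57.78  48.11   0.26]
```

play_rows(
  plan=[
    {"spin":0.1356},
    {"spin":0.1356},
    {"spin":0.1356},
    {"spin":0.1356},
    {"spin":0.1356},
    {"spin":0.1356},
    {"spin":0.1356},
    {"spin":0.1356},
    {"spin":0.1356},
    {},
  ],
  grip=6,
  squeeze=40,
)

```text
invalid input
```

play_rows(
  plan=[
    {"x":1.64,"y":3.46},
    {"x":1.64,"y":3.46},
    {"x":1.64,"y":3.46},
    {"x":1.64,"y":3.46},
    {"x":1.64,"y":3.46},
    {"x":1.64,"y":3.46},
    {"x":1.64,"y":3.46},
    {"x":1.64,"y":3.46},
    {"x":1.64,"y":3.46},
    {"x":1.64,"y":3.46},
    {"x":1.64,"y":3.46},
    {"x":1.64,"y":3.46},
    {"x":1.64,"y":3.46},
    {"x":1.64,"y":3.46},
    {"x":1.64,"y":3.46},
    {},
    {},
    {},
  ],
)

```text
invalid input
```

```bash
python3 go.py 0.4605 0.067 0.067
```

```text
t 1.1 pos [0.2148 0.587  0.2026] psi 1.22 w 0.0856 F [-0.2  0.3  0.2]
shift cm (tool) [-40.39  40.94  13.56]
```

play_rows(
  plan=[
    {"spin":0.1356},
    {"spin":0.1356},
    {"spin":0.1356},
    {"spin":0.1356},
    {"spin":0.1356},
    {"spin":0.1356},
    {"spin":0.1356},
    {"spin":0.1356},
    {"spin":0.1356},
    {"z":0},
  ],
  grip=6,
  squeeze=40,
)

```text
invalid input
```

Perhaps every key is needed.

play_rows(
  plan=[
    {"x":0,"y":0,"z":0,"spin":0.1356},
    {"x":0,"y":0,"z":0,"spin":0.1356},
    {"x":0,"y":0,"z":0,"spin":0.1356},
    {"x":0,"y":0,"z":0,"spin":0.1356},
    {"x":0,"y":0,"z":0,"spin":0.1356},
    {"x":0,"y":0,"z":0,"spin":0.1356},
    {"x":0,"y":0,"z":0,"spin":0.1356},
    {"x":0,"y":0,"z":0,"spin":0.1356},
    {"x":0,"y":0,"z":0,"spin":0.1356},
    {"x":0,"y":0,"z":0,"spin":0},
  ],
  grip=6,
  squeeze=40,
)

```text
time: 2.1
tool_pos: [0.2145, 0.587, 0.2026]
ee_rot: [1.0, -0.0, 0.0, 0.0]
contact_force: [-0.6, 0.6, 0.2]
width: 0.0598
```

```bash
python3 go.py 0.4605 0.067 0.067
```

```text
t 2.1 pos [0.2145 0.587  0.2026] psi -0.0004 w 0.0598 F [-0.6  0.6  0.2]
shift cm (tool) [24.62 51.99 13.57]
```

play_rows(
  plan=[
    {"x":1.54,"y":3.25,"z":0,"spin":0},
    {"x":1.54,"y":3.25,"z":0,"spin":0},
    {"x":1.54,"y":3.25,"z":0,"spin":0},
    {"x":1.54,"y":3.25,"z":0,"spin":0},
    {"x":1.54,"y":3.25,"z":0,"spin":0},
    {"x":1.54,"y":3.25,"z":0,"spin":0},
    {"x":1.54,"y":3.25,"z":0,"spin":0},
    {"x":1.54,"y":3.25,"z":0,"spin":0},
    {"x":1.54,"y":3.25,"z":0,"spin":0},
    {"x":1.54,"y":3.25,"z":0,"spin":0},
    {"x":1.54,"y":3.25,"z":0,"spin":0},
    {"x":1.54,"y":3.25,"z":0,"spin":0},
    {"x":1.54,"y":3.25,"z":0,"spin":0},
    {"x":1.54,"y":3.25,"z":0,"spin":0},
    {"x":1.54,"y":3.25,"z":0,"spin":0},
    {"x":1.54,"y":3.25,"z":0,"spin":0},
    {"x":0,"y":0,"z":0,"spin":0},
    {"x":0,"y":0,"z":0,"spin":0},
  ],
)

```text
time: 3.9
tool_pos: [0.4612, 0.0662, 0.2027]
ee_rot: [1.0, -0.0, 0.0, -0.0]
contact_force: [0.2, 0.5, -0.4]
width: 0.0596
```

```bash
python3 go.py 0.4605 0.067 0.067
```

```text
t 3.9 pos [0.4612 0.0662 0.2027] psi -0.0001 w 0.0596 F [ 0.2  0.5 -0.4]
shift cm (tool) [-0.08 -0.08 13.57]
```

play_rows(
  plan=[
    {"x":0,"y":0,"z":2,"spin":0},
    {"x":0,"y":0,"z":2,"spin":0},
    {"x":0,"y":0,"z":2,"spin":0},
    {"x":0,"y":0,"z":1.5,"spin":0},
    {"x":0,"y":0,"z":0,"spin":0},
  ],
)

```text
time: 4.4
tool_pos: [0.4592, 0.0684, 0.1262]
ee_rot: [1.0, 0.002, -0.002, -0.0]
contact_force: [0.2, 0.1, 0.8]
width: 0.0595
```

```bash
python3 - <<'E'
from h import *
d=arm.capture('side'); cv2.imwrite('pics/s2.png',cv2.resize(d['pixels'][120:300,180:420,::-1],None,fx=3,fy=3))
E
python3 go.py 0.4605 0.067 0.067
```

```text
t 4.45 pos [0.46   0.0683 0.1271] psi 0.0034 w 0.06 F [ 0.5 -0.1 -0.1]
shift cm (tool) [0.06 0.13 6.01]
```

View pics/s2.png

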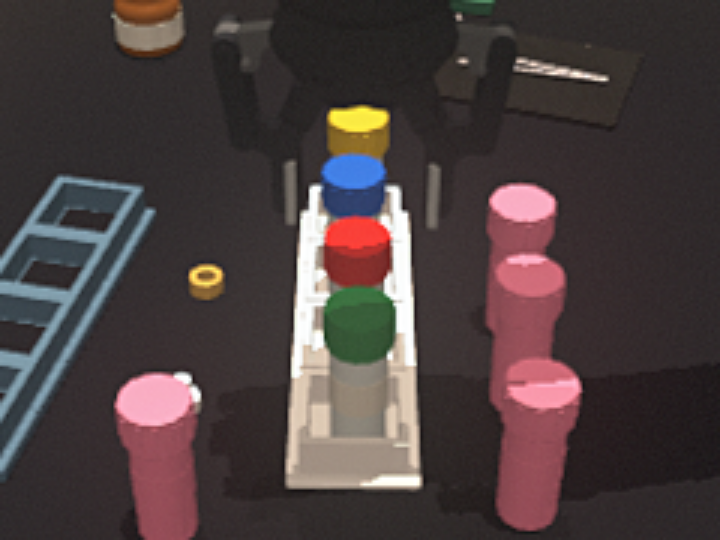

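play_rows(
  plan=[
    {"x":0,"y":0.05,"z":1.5,"spin":0},
    {"x":0,"y":0,"z":1.5,"spin":0},
    {"x":0,"y":0,"z":1.5,"spin":0},
    {"x":0,"y":0,"z":1.5,"spin":0},
    {"x":0,"y":0,"z":0,"spin":0},
    {"x":0,"y":0,"z":0,"spin":0},
    {"x":0,"y":0,"z":0,"spin":0},
  ],
)

```text
time: 5.15
tool_pos: [0.4617, 0.0668, 0.0686]
ee_rot: [1.0, 0.0, 0.001, -0.0]
contact_force: [1.2, 0.6, -0.4]
width: 0.0597
```

play_rows(
  plan=[
    {"x":0,"y":0,"z":0,"spin":0},
    {"x":0,"y":0,"z":0,"spin":0},
    {"x":0,"y":0,"z":0,"spin":0},
    {"x":0,"y":0,"z":0,"spin":0},
    {"x":0,"y":0,"z":0,"spin":0},
    {"x":0,"y":0,"z":0,"spin":0},
  ],
  grip=2,
  squeeze=40,
)

```text
time: 5.75
tool_pos: [0.4614, 0.0665, 0.0686]
ee_rot: [1.0, -0.0, 0.001, -0.0]
contact_force: [-1.5, 0.5, 8.3]
width: 0.0351
```

```bash
python3 - <<'E'
from h import *
d=arm.capture('side'); cv2.imwrite('pics/s3.png',cv2.resize(d['pixels'][120:300,180:420,::-1],None,fx=3,fy=3))
E
python3 go.py
```

```text
t 5.8 pos [0.4614 0.0665 0.0686] psi -0.0004 w 0.035 F [-0.6 -0.6  8.3]
```

View pics/s3.png

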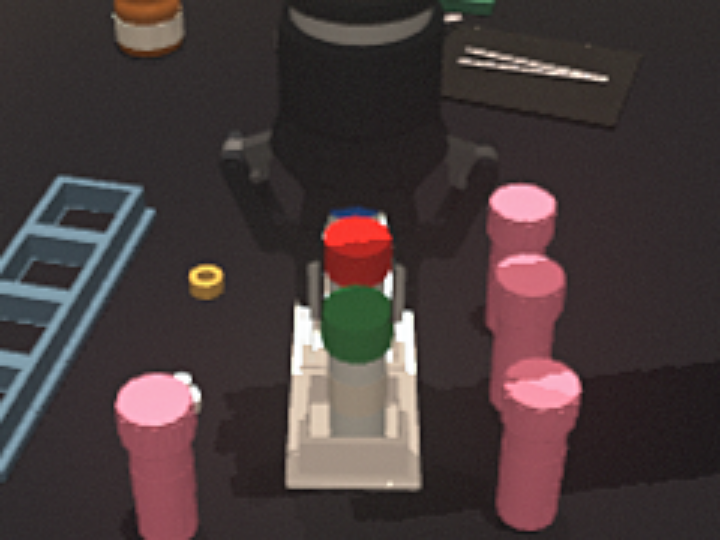

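```bash
python3 - <<'E'
from h import *
d=arm.capture('side'); 
f=lambda P:((w2p(d,P)-[180,120])*3).round(0)
print(f([[.4614,.0665,.0686],[.4614,.0665,.088],[.4614,.0047,.0686],[.4605,.067,.102],[.4646,.0047,.102],[.47,-.06,.102]]))
d=arm.capture('top'); cv2.imwrite('pics/t3.png',cv2.resize(d['pixels'][95:275,180:400,::-1],None,fx=3,fy=3))
print(((w2p(d,[[.4614,.0665,.0686],[.4605,.067,.102]])-[180,95])*3).round())
E
```

```text
[[357. 355.]
 [357. 327.]
 [361. 283.]
 [359. 307.]
 [356. 236.]
 [352. 171.]]
[[172. 450.]
 [167. 453.]]
```

View pics/t3.png

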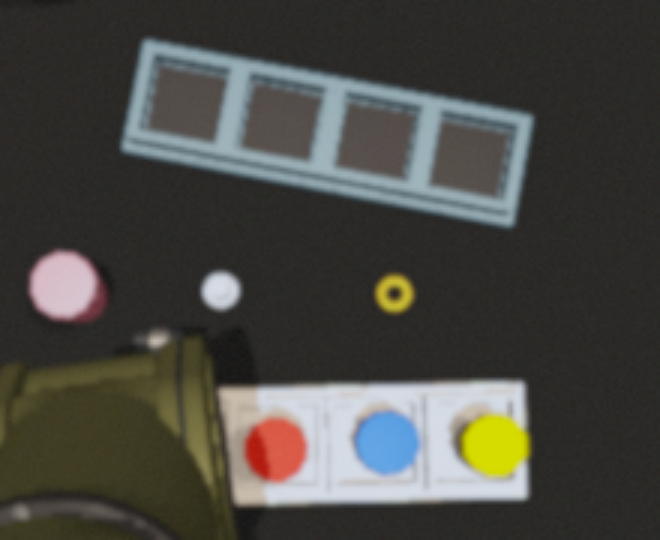

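```bash
python3 - <<'E'
from h import *
d=arm.capture('side'); 
f=lambda P:((w2p(d,P)-[180,120])*3).round(0)
print(f([[.49,.0683,.127],[.43,.0683,.127]]), f([[.48,.0665,.0686],[.44,.0665,.0686]]))
cv2.imwrite('pics/s4.png',cv2.resize(d['pixels'][200:260,260:340,::-1],None,fx=9,fy=9,interpolation=cv2.INTER_CUBIC))
E
python3 go.py
```

```text
[[302. 268.]
 [420. 272.]] [[322. 353.]
 [397. 356.]]
t 5.95 pos [0.4614 0.0665 0.0686] psi -0.0003 w 0.0354 F [-0.4  0.2  8.2]
```

View pics/s4.png

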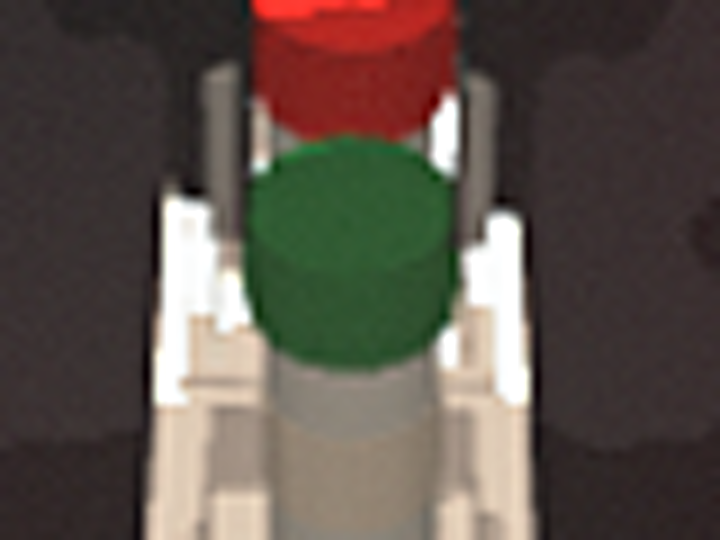

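play_rows(
  plan=[
    {"x":0,"y":0,"z":0,"spin":0},
    {"x":0,"y":0,"z":0,"spin":0},
    {"x":0,"y":0,"z":0,"spin":0},
    {"x":0,"y":0,"z":0.8,"spin":0},
    {"x":0,"y":0,"z":0.8,"spin":0},
    {"x":0,"y":0,"z":0,"spin":0},
    {"x":0,"y":0,"z":0,"spin":0},
  ],
  grip=6,
)

```text
time: 6.65
tool_pos: [0.4605, 0.0663, 0.051]
ee_rot: [1.0, -0.0, -0.001, 0.0]
contact_force: [-0.8, 0.3, 0.5]
width: 0.0601
```

```bash
python3 - <<'E'
from h import *
d=arm.capture('side'); 
cv2.imwrite('pics/s5.png',cv2.resize(d['pixels'][160:280,230:370,::-1],None,fx=5,fy=5,interpolation=cv2.INTER_CUBIC))
E
python3 go.py
```

```text
t 6.7 pos [0.4608 0.0663 0.0513] psi -0.0004 w 0.0599 F [ 0.9 -0.1  1. ]
```

View pics/s5.png

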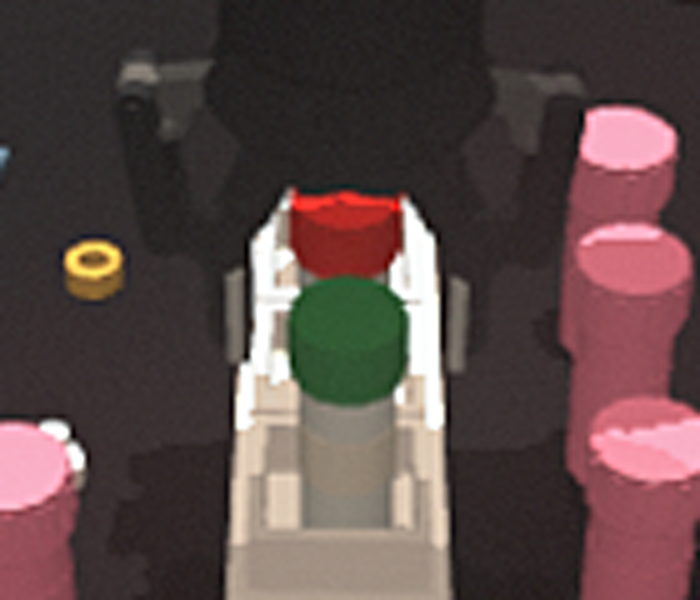

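play_rows(
  plan=[
    {"x":0,"y":0,"z":0,"spin":0},
    {"x":0,"y":0,"z":0,"spin":0},
    {"x":0,"y":0,"z":0,"spin":0},
    {"x":0,"y":0,"z":0,"spin":0},
    {"x":0,"y":0,"z":0,"spin":0},
    {"x":0,"y":0,"z":0,"spin":0},
  ],
  grip=2,
  squeeze=40,
)

```text
time: 7.3
tool_pos: [0.461, 0.0664, 0.0519]
ee_rot: [1.0, -0.0, 0.0, -0.0]
contact_force: [-0.6, 0.9, 6.0]
width: 0.0369
```

```bash
python3 - <<'E'
from h import *
d=arm.capture('side'); 
cv2.imwrite('pics/s6.png',cv2.resize(d['pixels'][160:280,230:370,::-1],None,fx=5,fy=5,interpolation=cv2.INTER_CUBIC))
E
python3 go.py
```

```text
t 7.35 pos [0.4611 0.0664 0.0519] psi -0.0004 w 0.0366 F [-0.1 -0.4  5.9]
```

View pics/s6.png

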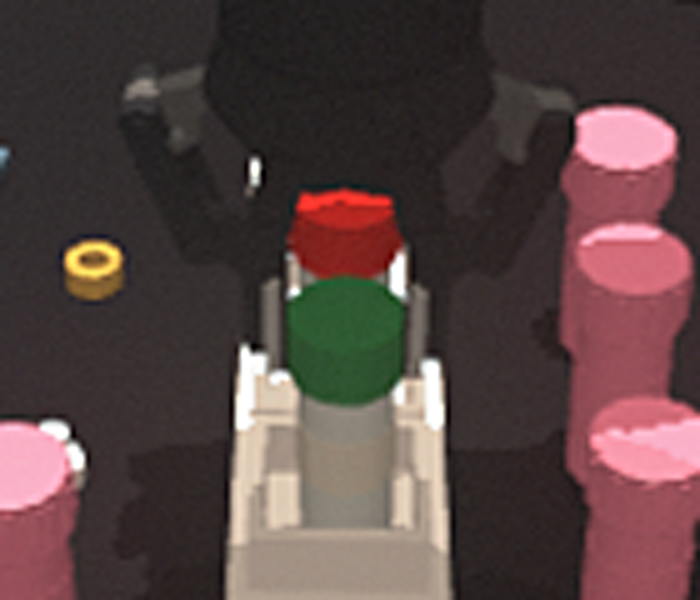

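play_rows(
  plan=[
    {"x":0,"y":0,"z":-0.5,"spin":0},
    {"x":0,"y":0,"z":-1,"spin":0},
    {"x":0,"y":0,"z":-1.5,"spin":0},
    {"x":0,"y":0,"z":0,"spin":0},
  ],
)

```text
time: 7.75
tool_pos: [0.4621, 0.0665, 0.0832]
ee_rot: [1.0, -0.0, 0.002, -0.0]
contact_force: [-0.1, 0.8, -1.8]
width: 0.0368
```

```bash
python3 - <<'E'
from h import *
d=arm.capture('side'); 
cv2.imwrite('pics/s7.png',cv2.resize(d['pixels'][130:280,230:370,::-1],None,fx=4,fy=4,interpolation=cv2.INTER_CUBIC))
E
python3 go.py
```

```text
t 7.8 pos [0.4617 0.0665 0.0825] psi -0.0004 w 0.0366 F [-0.3  0.3 -1.5]
```

View pics/s7.png

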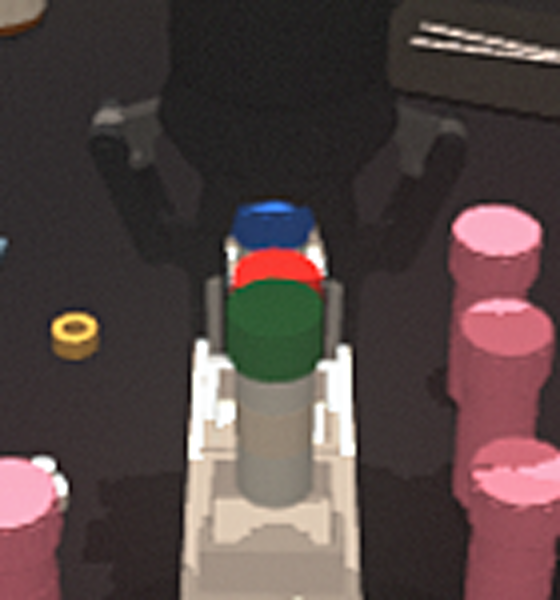

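play_rows(
  plan=[
    {"x":0,"y":0,"z":-1.9,"spin":0},
    {"x":0,"y":0,"z":-1.9,"spin":0},
    {"x":0,"y":0,"z":-1.9,"spin":0},
    {"x":0,"y":0,"z":-1.9,"spin":0},
    {"x":1,"y":0.9,"z":0,"spin":0},
    {"x":2,"y":1.9,"z":0,"spin":0},
    {"x":2.5,"y":2.4,"z":0,"spin":0},
    {"x":2.5,"y":2.4,"z":0,"spin":0},
    {"x":2.5,"y":2.4,"z":0,"spin":0},
    {"x":2.5,"y":2.4,"z":0,"spin":0},
    {"x":2.5,"y":2.4,"z":0,"spin":0},
    {"x":2,"y":1.9,"z":0,"spin":0},
    {"x":1.3,"y":1.2,"z":0,"spin":0},
    {"x":0.5,"y":0.5,"z":0,"spin":0},
    {"x":0,"y":0,"z":0,"spin":0},
    {"x":0,"y":0,"z":0,"spin":0},
  ],
)

```text
time: 9.4
tool_pos: [0.6529, -0.1168, 0.1567]
ee_rot: [1.0, 0.0, -0.001, -0.001]
contact_force: [-0.6, -0.1, -1.2]
width: 0.037
```

```bash
cat > snap.py <<'E'
from h import *
import sys
tag=sys.argv[1]
a=arm.capture('side')['pixels'][110:310,130:370,::-1]
cv2.imwrite(f'pics/{tag}.png',cv2.resize(a,None,fx=3,fy=3,interpolation=cv2.INTER_CUBIC))
E
python3 snap.py a1; python3 go.py .6544 -.118 .053
```

```text
t 9.45 pos [ 0.6529 -0.1164  0.157 ] psi 0.0009 w 0.0372 F [-0.3 -1.1 -0.5]
shift cm (tool) [ 0.16  0.17 10.4 ]
```

View pics/a1.png

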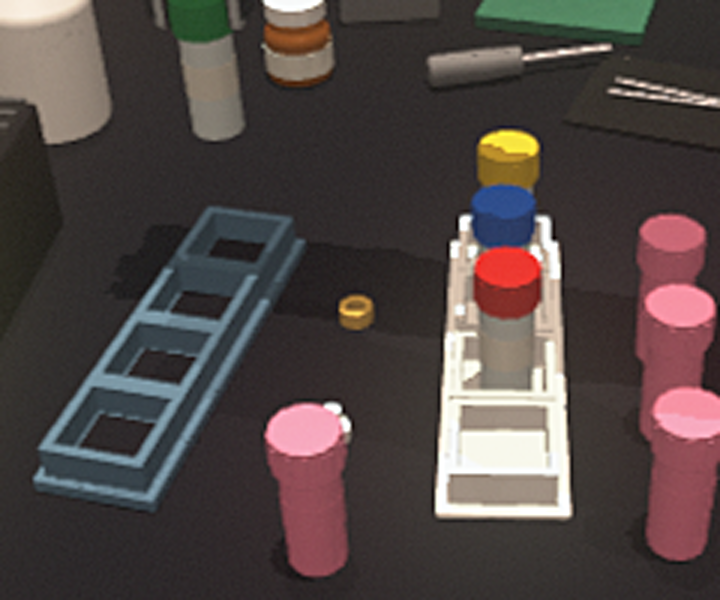

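```bash
cat > tp.py <<'E'
from h import *
import sys
# project point into side + snap coordinates
P=[list(map(float,a.split(','))) for a in sys.argv[1:]]
d=arm.capture('side'); q=w2p(d,P); print((q-[130,110]).round(1)*3)
E
python3 tp.py .6529,-.1164,.115 .6529,-.1164,.125
```

```text
[[217.2 126.9]
 [215.4 113.1]]
```

play_rows(
  plan=[
    {"x":0.15,"y":0.15,"z":1,"spin":0},
    {"x":0,"y":0,"z":2,"spin":0},
    {"x":0,"y":0,"z":2,"spin":0},
    {"x":0,"y":0,"z":2,"spin":0},
    {"x":0,"y":0,"z":1.5,"spin":0},
    {"x":0,"y":0,"z":0.8,"spin":0},
    {"x":0,"y":0,"z":0.4,"spin":0},
    {"x":0,"y":0,"z":0.3,"spin":0},
    {"x":0,"y":0,"z":0.2,"spin":0},
    {"x":0,"y":0,"z":0.1,"spin":0},
    {"x":0,"y":0,"z":0,"spin":0},
    {"x":0,"y":0,"z":0,"spin":0},
  ],
)

```text
time: 10.7
tool_pos: [0.6556, -0.1192, 0.055]
ee_rot: [1.0, -0.0, 0.0, 0.0]
contact_force: [-0.1, -0.4, -0.3]
width: 0.037
```

```bash
python3 snap.py a2; python3 go.py .6544 -.118 .053
```

```text
t 10.75 pos [ 0.6556 -0.1192  0.0549] psi -0.0004 w 0.0365 F [-0.1 -0.6 -1. ]
shift cm (tool) [-0.12 -0.12  0.19]
```

View pics/a2.png

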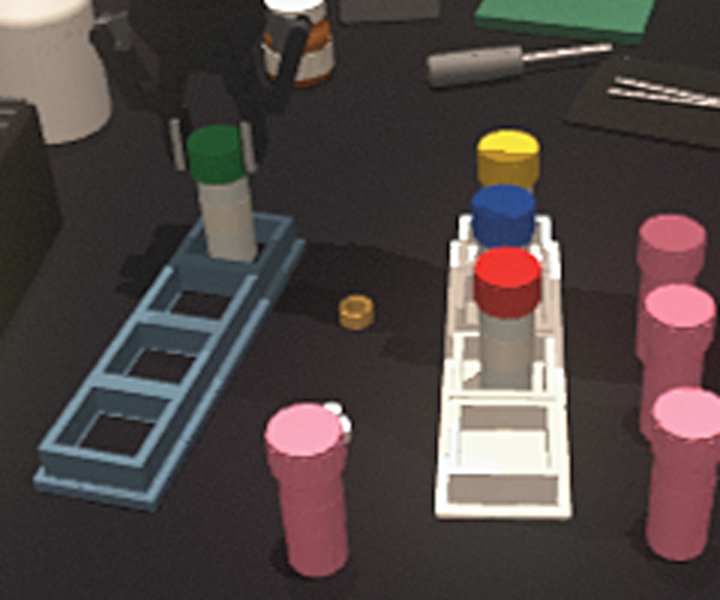

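play_rows(
  plan=[
    {"x":-0.1,"y":-0.1,"z":0.1,"spin":0},
    {"x":0,"y":0,"z":0.1,"spin":0},
    {"x":0,"y":0,"z":0.1,"spin":0},
    {"x":0,"y":0,"z":0,"spin":0},
    {"x":0,"y":0,"z":0,"spin":0},
  ],
)

```text
time: 11.25
tool_pos: [0.6544, -0.1181, 0.052]
ee_rot: [1.0, -0.0, 0.0, -0.0]
contact_force: [-0.4, -0.5, 4.2]
width: 0.0368
```

play_rows(
  plan=[
    {"x":0,"y":0,"z":0,"spin":0},
    {"x":0,"y":0,"z":0,"spin":0},
    {"x":0,"y":0,"z":0,"spin":0},
    {"x":0,"y":0,"z":0,"spin":0},
    {"x":0,"y":0,"z":0,"spin":0},
  ],
  grip=6,
)

```text
time: 11.75
tool_pos: [0.6544, -0.1182, 0.0514]
ee_rot: [1.0, -0.0, -0.0, -0.0]
contact_force: [0.4, -0.5, 0.5]
width: 0.0604
```

```bash
python3 snap.py a3; python3 go.py .4646 .0047 .16
```

```text
t 11.8 pos [ 0.6544 -0.1182  0.0515] psi -0.0004 w 0.0596 F [ 0.5 -0.6  0.1]
shift cm (tool) [-18.98 -12.28 -10.85]
```

View pics/a3.png

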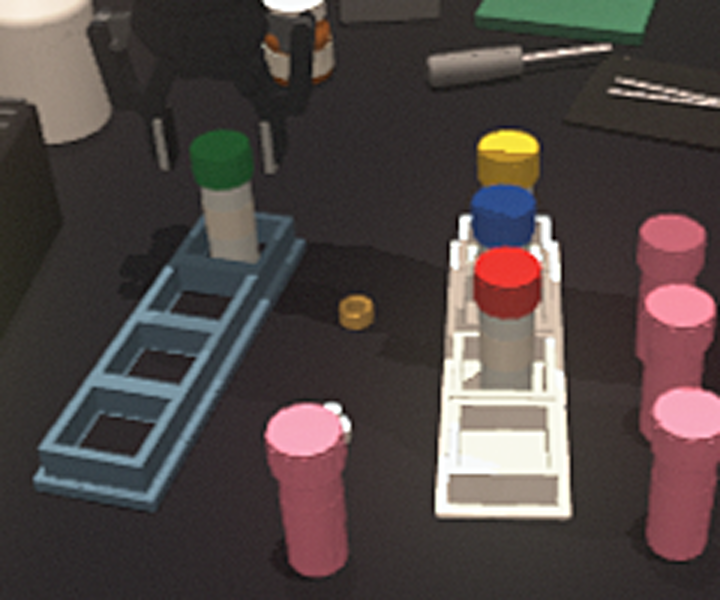

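play_rows(
  plan=[
    {"x":0,"y":0,"z":-1.5,"spin":0},
    {"x":0,"y":0,"z":-3.1,"spin":0},
    {"x":0,"y":0,"z":-3.1,"spin":0},
    {"x":0,"y":0,"z":-3.1,"spin":0},
    {"x":-1.9,"y":-1.23,"z":0,"spin":0},
    {"x":-3,"y":-1.9,"z":0,"spin":0},
    {"x":-3,"y":-2,"z":0,"spin":0},
    {"x":-3,"y":-2,"z":0,"spin":0},
    {"x":-3,"y":-1.9,"z":0,"spin":0},
    {"x":-2.6,"y":-1.7,"z":0,"spin":0},
    {"x":-1.5,"y":-1,"z":0,"spin":0},
    {"x":-1,"y":-0.6,"z":0,"spin":0},
    {"x":0,"y":0,"z":0,"spin":0},
    {"x":0,"y":0,"z":0,"spin":0},
    {"x":0,"y":0,"z":0,"spin":0},
  ],
)

```text
time: 13.3
tool_pos: [0.4659, 0.0045, 0.1598]
ee_rot: [1.0, -0.001, 0.001, 0.0]
contact_force: [-0.1, -0.1, -0.3]
width: 0.06
```

```bash
python3 go.py .4646 .0047 .052; python3 - <<'E'
from h import *
d=arm.capture('top'); cv2.imwrite('pics/t4.png',cv2.resize(d['pixels'][95:275,180:400,::-1],None,fx=3,fy=3))
E
```

```text
t 13.3 pos [0.4659 0.0045 0.1598] psi -0.0016 w 0.06 F [-0.1 -0.1 -0.3]
shift cm (tool) [-0.15 -0.03 10.78]
```

View pics/t4.png

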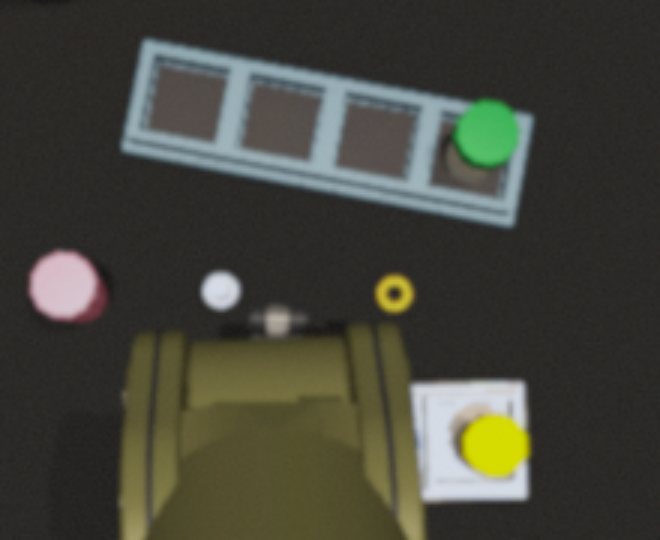

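play_rows(
  plan=[
    {"x":-0.05,"y":0,"z":1.5,"spin":0},
    {"x":0,"y":0,"z":2,"spin":0},
    {"x":0,"y":0,"z":2,"spin":0},
    {"x":0,"y":0,"z":2,"spin":0},
    {"x":0,"y":0,"z":2,"spin":0},
    {"x":0,"y":0,"z":1.3,"spin":0},
    {"x":0,"y":0,"z":0,"spin":0},
    {"x":0,"y":0,"z":0,"spin":0},
    {"x":0,"y":0,"z":0,"spin":0},
  ],
)

```text
time: 14.25
tool_pos: [0.4647, 0.005, 0.0522]
ee_rot: [1.0, -0.0, 0.001, -0.0]
contact_force: [0.5, 0.2, -0.0]
width: 0.0597
```

play_rows(
  plan=[
    {"x":0,"y":0,"z":0,"spin":0},
    {"x":0,"y":0,"z":0,"spin":0},
    {"x":0,"y":0,"z":0,"spin":0},
    {"x":0,"y":0,"z":0,"spin":0},
    {"x":0,"y":0,"z":0,"spin":0},
    {"x":0,"y":0,"z":0,"spin":0},
  ],
  grip=2,
)

```text
time: 14.85
tool_pos: [0.4645, 0.0052, 0.0524]
ee_rot: [1.0, -0.0, 0.001, -0.0]
contact_force: [0.1, -0.6, 5.3]
width: 0.0369
```

```bash
python3 snap.py a4; python3 go.py .6648 -.0566 .16; python3 - <<'E'
from h import *
d=arm.capture('top'); print(p2w(d,[342.7,139.3],.102))
E
```

```text
t 14.9 pos [0.4645 0.0052 0.0524] psi -0.0005 w 0.0366 F [-0.7 -0.4  5.4]
shift cm (tool) [ 20.05   6.17 -10.73]
[[ 0.65286842 -0.11746115  0.102     ]]
```

View pics/a4.png

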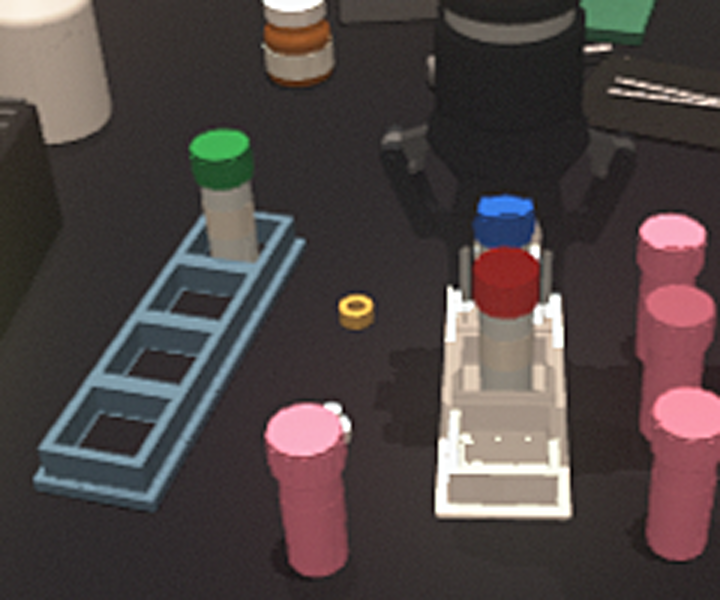

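play_rows(
  plan=[
    {"x":0,"y":0,"z":-0.5,"spin":0},
    {"x":0,"y":0,"z":-1.5,"spin":0},
    {"x":0,"y":0,"z":-2,"spin":0},
    {"x":0,"y":0,"z":-2,"spin":0},
    {"x":0,"y":0,"z":-2,"spin":0},
    {"x":0,"y":0,"z":-2,"spin":0},
    {"x":0,"y":0,"z":-0.5,"spin":0},
    {"x":1,"y":0.3,"z":0,"spin":0},
    {"x":2,"y":0.6,"z":0,"spin":0},
    {"x":2.5,"y":0.8,"z":0,"spin":0},
    {"x":2.5,"y":0.8,"z":0,"spin":0},
    {"x":2.5,"y":0.8,"z":0,"spin":0},
    {"x":2.5,"y":0.8,"z":0,"spin":0},
    {"x":2.5,"y":0.8,"z":0,"spin":0},
    {"x":2.5,"y":0.7,"z":0,"spin":0},
    {"x":1.3,"y":0.4,"z":0,"spin":0},
    {"x":0.7,"y":0.2,"z":0,"spin":0},
    {"x":0,"y":0,"z":0,"spin":0},
    {"x":0,"y":0,"z":0,"spin":0},
    {"x":0,"y":0,"z":0,"spin":0},
  ],
)

```text
time: 16.95
tool_pos: [0.6629, -0.0565, 0.1563]
ee_rot: [1.0, 0.0, -0.001, -0.0]
contact_force: [0.1, -0.1, -0.8]
width: 0.0367
```

```bash
python3 snap.py a5; python3 go.py .6648 -.0566 .052; python3 tp.py .6648,-.0566,.112
```

```text
t 17.0 pos [ 0.6631 -0.0565  0.1565] psi 0.0 w 0.037 F [-0.2  0.3 -0.6]
shift cm (tool) [1.800e-01 1.000e-02 1.045e+01]
[[177.3 181.5]]
```

View pics/a5.png

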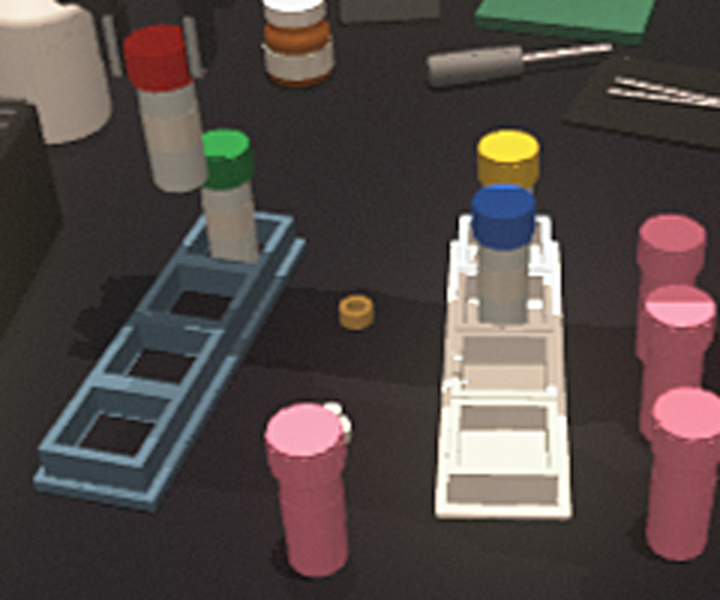

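play_rows(
  plan=[
    {"x":0.05,"y":0,"z":1,"spin":0},
    {"x":0,"y":0,"z":2,"spin":0},
    {"x":0,"y":0,"z":2,"spin":0},
    {"x":0,"y":0,"z":2,"spin":0},
    {"x":0,"y":0,"z":1.5,"spin":0},
    {"x":0,"y":0,"z":0.8,"spin":0},
    {"x":0,"y":0,"z":0.4,"spin":0},
    {"x":0,"y":0,"z":0.3,"spin":0},
    {"x":0,"y":0,"z":0.2,"spin":0},
    {"x":0,"y":0,"z":0.1,"spin":0},
    {"x":0,"y":0,"z":0,"spin":0},
    {"x":0,"y":0,"z":0,"spin":0},
  ],
)

```text
time: 18.25
tool_pos: [0.6647, -0.0569, 0.054]
ee_rot: [1.0, -0.0, 0.0, -0.0]
contact_force: [-0.0, 0.0, -0.1]
width: 0.0363
```

```bash
python3 go.py .6648 -.0566 .052
```

```text
t 18.25 pos [ 0.6647 -0.0569  0.054 ] psi -0.0004 w 0.0363 F [-0.   0.  -0.1]
shift cm (tool) [ 0.01 -0.03  0.2 ]
```

play_rows(
  plan=[
    {"x":0,"y":0,"z":0.1,"spin":0},
    {"x":0,"y":0,"z":0.1,"spin":0},
    {"x":0,"y":0,"z":0,"spin":0},
    {"x":0,"y":0,"z":0,"spin":0},
  ],
)

```text
time: 18.65
tool_pos: [0.6647, -0.0569, 0.0525]
ee_rot: [1.0, -0.0, 0.0, -0.0]
contact_force: [-1.9, 0.5, 4.9]
width: 0.0366
```

play_rows(
  plan=[
    {"x":0,"y":0,"z":0,"spin":0},
    {"x":0,"y":0,"z":0,"spin":0},
    {"x":0,"y":0,"z":0,"spin":0},
    {"x":0,"y":0,"z":0,"spin":0},
    {"x":0,"y":0,"z":0,"spin":0},
  ],
  grip=6,
)

```text
time: 19.15
tool_pos: [0.6644, -0.0569, 0.0514]
ee_rot: [1.0, -0.0, -0.0, -0.0]
contact_force: [0.4, -0.4, -0.5]
width: 0.0602
```

```bash
python3 snap.py a6; python3 go.py .4697 -.0602 .16
```

```text
t 19.2 pos [ 0.6644 -0.0568  0.0514] psi -0.0003 w 0.0594 F [-0.5 -1.5  0.1]
shift cm (tool) [-19.47   0.34 -10.85]
```

View pics/a6.png

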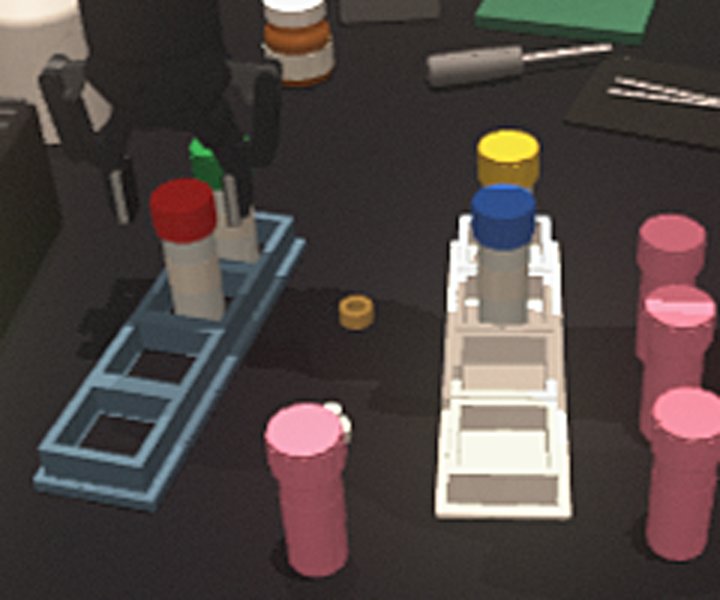

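Red stands in its well (foot at about (200,315)); green remains behind it. Next, blue.

play_rows(
  plan=[
    {"x":0,"y":0,"z":-1.5,"spin":0},
    {"x":0,"y":0,"z":-3.1,"spin":0},
    {"x":0,"y":0,"z":-3.1,"spin":0},
    {"x":0,"y":0,"z":-3.1,"spin":0},
    {"x":-1.9,"y":0.03,"z":0,"spin":0},
    {"x":-3,"y":0.05,"z":0,"spin":0},
    {"x":-3,"y":0.05,"z":0,"spin":0},
    {"x":-3,"y":0.05,"z":0,"spin":0},
    {"x":-3,"y":0.05,"z":0,"spin":0},
    {"x":-3,"y":0.05,"z":0,"spin":0},
    {"x":-1.6,"y":0.05,"z":0,"spin":0},
    {"x":-1,"y":0,"z":0,"spin":0},
    {"x":0,"y":0,"z":0,"spin":0},
    {"x":0,"y":0,"z":0,"spin":0},
    {"x":0,"y":0,"z":0,"spin":0},
  ],
)

```text
time: 20.7
tool_pos: [0.471, -0.06, 0.1598]
ee_rot: [1.0, -0.0, 0.001, -0.0]
contact_force: [0.7, -0.4, -0.6]
width: 0.0602
```

```bash
python3 go.py .4697 -.0602 .052
```

```text
t 20.7 pos [ 0.471  -0.06    0.1598] psi -0.0001 w 0.0602 F [ 0.7 -0.4 -0.6]
shift cm (tool) [-0.15  0.02 10.78]
```

play_rows(
  plan=[
    {"x":-0.05,"y":0,"z":1.5,"spin":0},
    {"x":0,"y":0,"z":2,"spin":0},
    {"x":0,"y":0,"z":2,"spin":0},
    {"x":0,"y":0,"z":2,"spin":0},
    {"x":0,"y":0,"z":2,"spin":0},
    {"x":0,"y":0,"z":1.3,"spin":0},
    {"x":0,"y":0,"z":0,"spin":0},
    {"x":0,"y":0,"z":0,"spin":0},
    {"x":0,"y":0,"z":0,"spin":0},
  ],
)

```text
time: 21.6
tool_pos: [0.4698, -0.0602, 0.0522]
ee_rot: [1.0, -0.0, 0.001, 0.0]
contact_force: [-0.3, -0.5, 1.2]
width: 0.0601
```

play_rows(
  plan=[
    {"x":0,"y":0,"z":0,"spin":0},
    {"x":0,"y":0,"z":0,"spin":0},
    {"x":0,"y":0,"z":0,"spin":0},
    {"x":0,"y":0,"z":0,"spin":0},
    {"x":0,"y":0,"z":0,"spin":0},
    {"x":0,"y":0,"z":0,"spin":0},
  ],
  grip=2,
)

```text
time: 22.2
tool_pos: [0.4695, -0.0602, 0.0524]
ee_rot: [1.0, -0.0, 0.001, 0.0]
contact_force: [-1.3, -0.6, 6.3]
width: 0.0366
```

```bash
python3 snap.py a7; python3 go.py .6752 .0046 .157
```

```text
t 22.25 pos [ 0.4695 -0.0602  0.0524] psi -0.0004 w 0.0368 F [0.4 0.2 6.5]
shift cm (tool) [ 20.58  -6.49 -10.42]
```

View pics/a7.png

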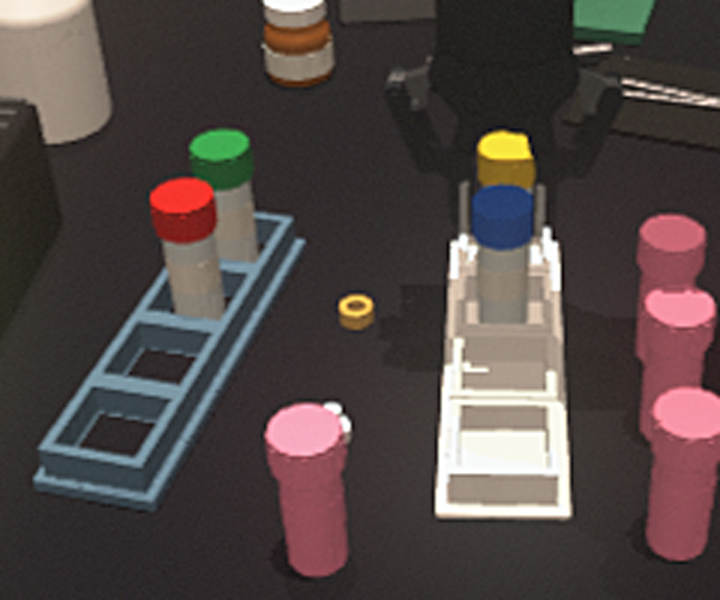

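play_rows(
  plan=[
    {"x":0,"y":0,"z":-0.5,"spin":0},
    {"x":0,"y":0,"z":-1.5,"spin":0},
    {"x":0,"y":0,"z":-2,"spin":0},
    {"x":0,"y":0,"z":-2,"spin":0},
    {"x":0,"y":0,"z":-2,"spin":0},
    {"x":0,"y":0,"z":-2,"spin":0},
    {"x":0,"y":0,"z":-0.5,"spin":0},
    {"x":1.1,"y":-0.4,"z":0,"spin":0},
    {"x":2,"y":-0.6,"z":0,"spin":0},
    {"x":2.5,"y":-0.8,"z":0,"spin":0},
    {"x":2.5,"y":-0.8,"z":0,"spin":0},
    {"x":2.5,"y":-0.8,"z":0,"spin":0},
    {"x":2.5,"y":-0.8,"z":0,"spin":0},
    {"x":2.5,"y":-0.8,"z":0,"spin":0},
    {"x":2.5,"y":-0.7,"z":0,"spin":0},
    {"x":1.5,"y":-0.5,"z":0,"spin":0},
    {"x":1,"y":-0.3,"z":0,"spin":0},
    {"x":0,"y":0,"z":0,"spin":0},
    {"x":0,"y":0,"z":0,"spin":0},
    {"x":0,"y":0,"z":0,"spin":0},
  ],
)

```text
time: 24.25
tool_pos: [0.674, 0.0045, 0.1558]
ee_rot: [1.0, -0.0, -0.001, 0.0]
contact_force: [0.4, -0.6, -0.5]
width: 0.0362
```

```bash
python3 snap.py a8; python3 go.py .6752 .0046 .052
```

```text
t 24.3 pos [0.6741 0.0044 0.1562] psi -0.0008 w 0.0364 F [ 0.1  1.  -0.7]
shift cm (tool) [ 0.12 -0.02 10.42]
```

View pics/a8.png

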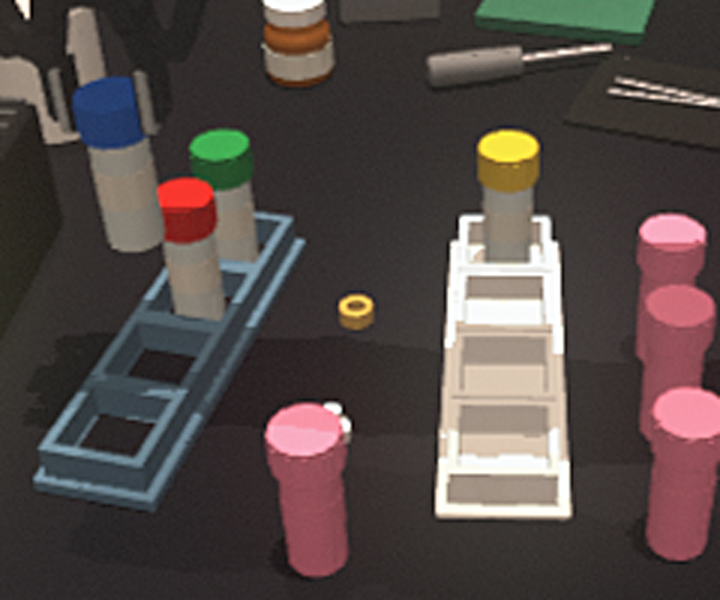

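play_rows(
  plan=[
    {"x":0,"y":0,"z":1,"spin":0},
    {"x":0,"y":0,"z":2,"spin":0},
    {"x":0,"y":0,"z":2,"spin":0},
    {"x":0,"y":0,"z":2,"spin":0},
    {"x":0,"y":0,"z":1.5,"spin":0},
    {"x":0,"y":0,"z":0.8,"spin":0},
    {"x":0,"y":0,"z":0.4,"spin":0},
    {"x":0,"y":0,"z":0.3,"spin":0},
    {"x":0,"y":0,"z":0.2,"spin":0},
    {"x":0,"y":0,"z":0.1,"spin":0},
    {"x":0,"y":0,"z":0.1,"spin":0},
    {"x":0,"y":0,"z":0.1,"spin":0},
    {"x":0,"y":0,"z":0,"spin":0},
    {"x":0,"y":0,"z":0,"spin":0},
  ],
)

```text
time: 25.7
tool_pos: [0.6754, 0.0048, 0.0525]
ee_rot: [1.0, -0.0, 0.001, -0.0]
contact_force: [-1.7, -0.3, 5.0]
width: 0.037
```

```bash
python3 go.py .6752 .0046 .052
```

```text
t 25.7 pos [0.6754 0.0048 0.0525] psi -0.0004 w 0.037 F [-1.7 -0.3  5. ]
shift cm (tool) [-0.02  0.02  0.05]
```

play_rows(
  plan=[
    {"x":0,"y":0,"z":0,"spin":0},
    {"x":0,"y":0,"z":0,"spin":0},
    {"x":0,"y":0,"z":0,"spin":0},
    {"x":0,"y":0,"z":0,"spin":0},
    {"x":0,"y":0,"z":0,"spin":0},
  ],
  grip=6,
)

```text
time: 26.2
tool_pos: [0.6749, 0.0048, 0.0514]
ee_rot: [1.0, -0.0, -0.0, -0.0]
contact_force: [-0.9, 0.8, 0.3]
width: 0.06
```

```bash
python3 snap.py a9; python3 go.py .4696 -.123 .16
```

```text
t 26.25 pos [0.6749 0.0048 0.0514] psi -0.0004 w 0.0599 F [-0.5 -1.4  0.1]
shift cm (tool) [-20.53  12.79 -10.85]
```

View pics/a9.png

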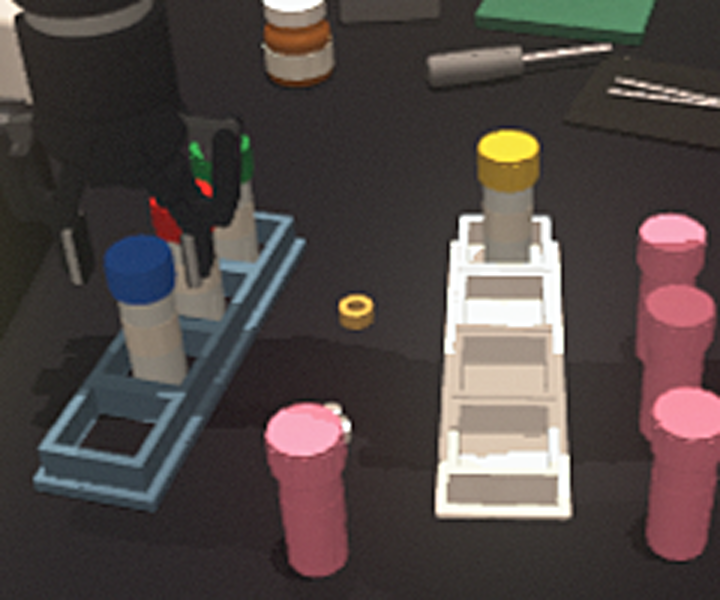

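Blue is set down at (155,375), upright. Now yellow.

play_rows(
  plan=[
    {"x":0,"y":0,"z":-1.5,"spin":0},
    {"x":0,"y":0,"z":-3.1,"spin":0},
    {"x":0,"y":0,"z":-3.1,"spin":0},
    {"x":0,"y":0,"z":-3.1,"spin":0},
    {"x":-2,"y":1.2,"z":0,"spin":0},
    {"x":-3,"y":1.9,"z":0,"spin":0},
    {"x":-3,"y":1.9,"z":0,"spin":0},
    {"x":-3,"y":1.9,"z":0,"spin":0},
    {"x":-3,"y":1.9,"z":0,"spin":0},
    {"x":-3,"y":1.9,"z":0,"spin":0},
    {"x":-2,"y":1.2,"z":0,"spin":0},
    {"x":-1.55,"y":0.9,"z":0,"spin":0},
    {"x":0,"y":0,"z":0,"spin":0},
    {"x":0,"y":0,"z":0,"spin":0},
    {"x":0,"y":0,"z":0,"spin":0},
  ],
)

```text
time: 27.75
tool_pos: [0.4712, -0.1224, 0.16]
ee_rot: [1.0, 0.001, 0.001, -0.0]
contact_force: [-1.1, 0.0, 0.2]
width: 0.0604
```

```bash
python3 go.py .4696 -.123 .052
```

```text
t 27.75 pos [ 0.4712 -0.1224  0.16  ] psi 0.001 w 0.0604 F [-1.1  0.   0.2]
shift cm (tool) [-0.18  0.07 10.8 ]
```

play_rows(
  plan=[
    {"x":-0.05,"y":0,"z":1.5,"spin":0},
    {"x":0,"y":0,"z":2,"spin":0},
    {"x":0,"y":0,"z":2,"spin":0},
    {"x":0,"y":0,"z":2,"spin":0},
    {"x":0,"y":0,"z":2,"spin":0},
    {"x":0,"y":0,"z":1.3,"spin":0},
    {"x":0,"y":0,"z":0,"spin":0},
    {"x":0,"y":0,"z":0,"spin":0},
    {"x":0,"y":0,"z":0,"spin":0},
  ],
)

```text
time: 28.65
tool_pos: [0.4699, -0.1229, 0.0522]
ee_rot: [1.0, 0.0, 0.001, 0.0]
contact_force: [0.1, 0.5, 0.4]
width: 0.0602
```

play_rows(
  plan=[
    {"x":0,"y":0,"z":0,"spin":0},
    {"x":0,"y":0,"z":0,"spin":0},
    {"x":0,"y":0,"z":0,"spin":0},
    {"x":0,"y":0,"z":0,"spin":0},
    {"x":0,"y":0,"z":0,"spin":0},
    {"x":0,"y":0,"z":0,"spin":0},
  ],
  grip=2,
)

```text
time: 29.25
tool_pos: [0.4695, -0.1233, 0.0524]
ee_rot: [1.0, -0.0, 0.001, 0.0]
contact_force: [-0.9, 0.4, 6.2]
width: 0.0368
```

```bash
python3 snap.py b1; python3 go.py .6856 .0657 .157
```

```text
t 29.3 pos [ 0.4695 -0.1232  0.0524] psi -0.0005 w 0.0368 F [-0.3  0.5  6.2]
shift cm (tool) [ 21.62 -18.9  -10.42]
```

View pics/b1.png

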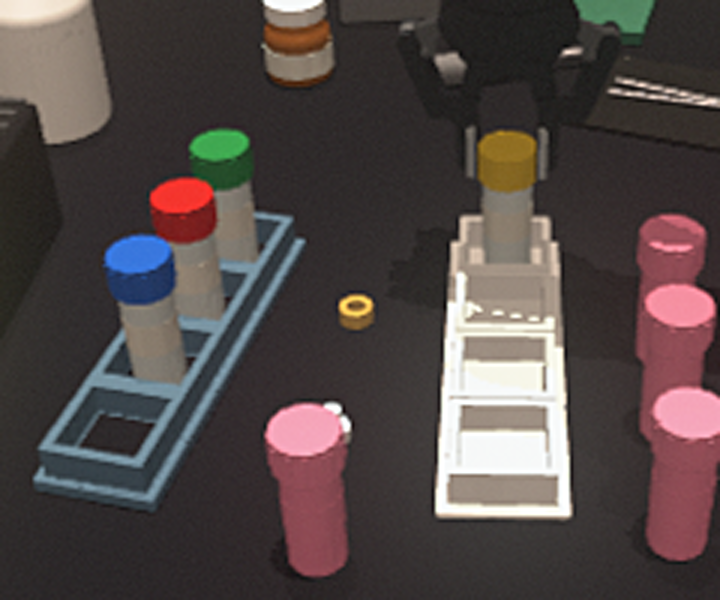

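play_rows(
  plan=[
    {"x":0,"y":0,"z":-0.5,"spin":0},
    {"x":0,"y":0,"z":-1.5,"spin":0},
    {"x":0,"y":0,"z":-2,"spin":0},
    {"x":0,"y":0,"z":-2,"spin":0},
    {"x":0,"y":0,"z":-2,"spin":0},
    {"x":0,"y":0,"z":-2,"spin":0},
    {"x":0,"y":0,"z":-0.5,"spin":0},
    {"x":1.1,"y":-1,"z":0,"spin":0},
    {"x":2,"y":-1.8,"z":0,"spin":0},
    {"x":2.7,"y":-2.3,"z":0,"spin":0},
    {"x":2.7,"y":-2.3,"z":0,"spin":0},
    {"x":2.7,"y":-2.3,"z":0,"spin":0},
    {"x":2.7,"y":-2.3,"z":0,"spin":0},
    {"x":2.7,"y":-2.3,"z":0,"spin":0},
    {"x":2.5,"y":-2.3,"z":0,"spin":0},
    {"x":1.5,"y":-1.4,"z":0,"spin":0},
    {"x":1,"y":-0.9,"z":0,"spin":0},
    {"x":0,"y":0,"z":0,"spin":0},
    {"x":0,"y":0,"z":0,"spin":0},
    {"x":0,"y":0,"z":0,"spin":0},
  ],
)

```text
time: 31.3
tool_pos: [0.684, 0.0648, 0.1559]
ee_rot: [1.0, -0.001, -0.001, 0.0]
contact_force: [0.5, -0.2, -0.7]
width: 0.0368
```

```bash
python3 snap.py b2; python3 go.py .6856 .0657 .052
```

```text
t 31.35 pos [0.6842 0.0647 0.1562] psi -0.0016 w 0.0365 F [-1.3 -1.1  0.4]
shift cm (tool) [ 0.16 -0.11 10.42]
```

View pics/b2.png

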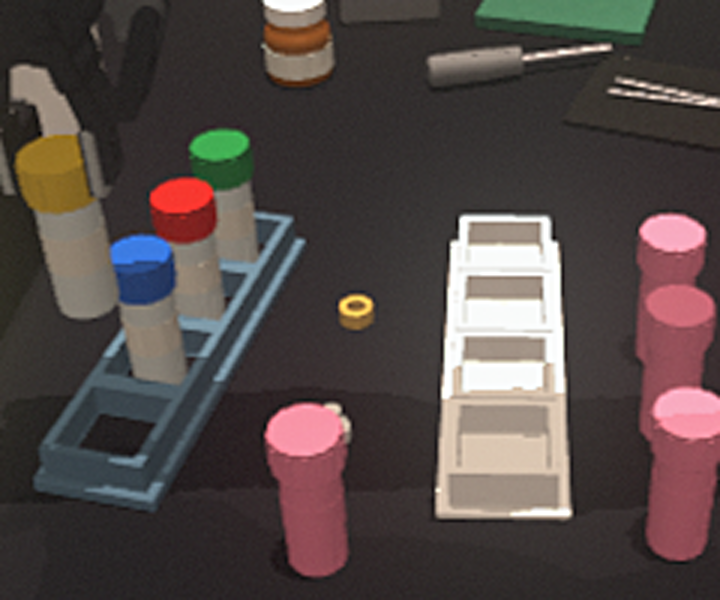

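play_rows(
  plan=[
    {"x":0,"y":0,"z":1,"spin":0},
    {"x":0,"y":0,"z":2,"spin":0},
    {"x":0,"y":0,"z":2,"spin":0},
    {"x":0,"y":0,"z":2,"spin":0},
    {"x":0,"y":0,"z":1.5,"spin":0},
    {"x":0,"y":0,"z":0.8,"spin":0},
    {"x":0,"y":0,"z":0.4,"spin":0},
    {"x":0,"y":0,"z":0.3,"spin":0},
    {"x":0,"y":0,"z":0.2,"spin":0},
    {"x":0,"y":0,"z":0.1,"spin":0},
    {"x":0,"y":0,"z":0.1,"spin":0},
    {"x":0,"y":0,"z":0.1,"spin":0},
    {"x":0,"y":0,"z":0,"spin":0},
    {"x":0,"y":0,"z":0,"spin":0},
  ],
)

```text
time: 32.75
tool_pos: [0.6854, 0.0659, 0.0526]
ee_rot: [1.0, -0.0, 0.001, -0.0]
contact_force: [-1.4, -0.2, 5.3]
width: 0.0364
```

```bash
python3 snap.py b3; python3 go.py .6856 .0657 .052
```

```text
t 32.8 pos [0.6854 0.0659 0.0526] psi -0.0004 w 0.0365 F [-1.1 -0.5  5.1]
shift cm (tool) [0.02 0.02 0.06]
```

View pics/b3.png

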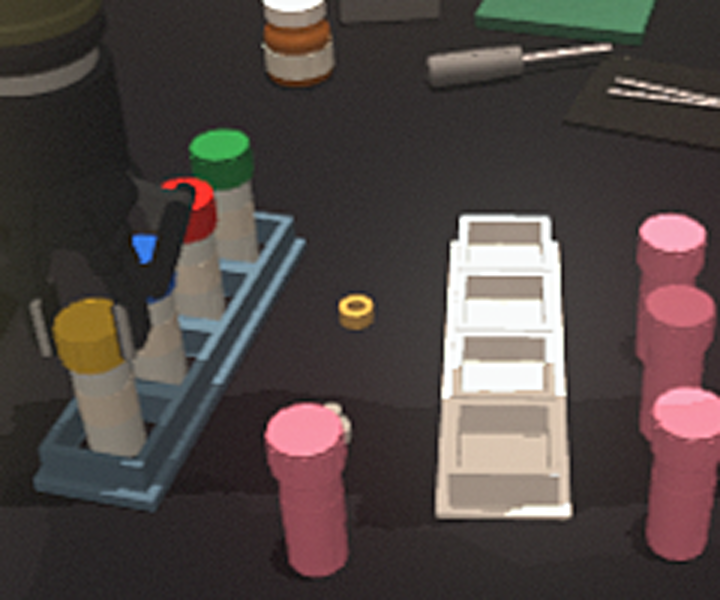

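Yellow is in its well, with foot at about (115,452). Release, rise, and retreat toward the robot.

play_rows(
  plan=[
    {"x":0,"y":0,"z":0,"spin":0},
    {"x":0,"y":0,"z":0,"spin":0},
    {"x":0,"y":0,"z":0,"spin":0},
    {"x":0,"y":0,"z":0,"spin":0},
    {"x":0,"y":0,"z":0,"spin":0},
  ],
  grip=6,
)

```text
time: 33.3
tool_pos: [0.6849, 0.0658, 0.0514]
ee_rot: [1.0, -0.0, -0.0, -0.0]
contact_force: [-0.7, -0.6, -0.2]
width: 0.06
```

play_rows(
  plan=[
    {"x":0,"y":0,"z":-1.5,"spin":0},
    {"x":0,"y":0,"z":-3,"spin":0},
    {"x":0,"y":0,"z":-3.5,"spin":0},
    {"x":0,"y":0,"z":-3.5,"spin":0},
    {"x":0,"y":0,"z":-3.5,"spin":0},
    {"x":-3,"y":0,"z":0,"spin":0},
    {"x":-4,"y":0,"z":0,"spin":0},
    {"x":-4,"y":0,"z":0,"spin":0},
    {"x":-4,"y":0,"z":0,"spin":0},
    {"x":-4,"y":0,"z":0,"spin":0},
    {"x":-3,"y":0,"z":0,"spin":0},
    {"x":0,"y":0,"z":0,"spin":0},
    {"x":0,"y":0,"z":0,"spin":0},
  ],
)

```text
time: 34.6
tool_pos: [0.4658, 0.0661, 0.2028]
ee_rot: [1.0, -0.0, 0.001, -0.0]
contact_force: [2.1, 1.7, -0.8]
width: 0.0598
```

```bash
python3 - <<'E'
from h import *
d=arm.capture('top'); k=4; x,y=200,95
im=cv2.resize(d['pixels'][y:y+100,x:x+170,::-1],None,fx=k,fy=k,interpolation=cv2.INTER_CUBIC)
f=lambda P:(((w2p(d,P)-[x,y]+.5)*k)).round().astype(int)
T=(.670,-.026,-.168)
for v in(.093,.031,-.031,-.093): cv2.polylines(im,[f(box(*T,.025,.025,.03,v))],1,(0,0,255),1)
cv2.imwrite('pics/tf.png',im)
for n,w in zip('yellow blue red green'.split(),wells(*T,.102)):
    u=w2p(d,w)[0].round().astype(int); x0,y0=u-15; p=d['pixels'][y0:y0+31,x0:x0+31]; h=cv2.cvtColor(p,cv2.COLOR_RGB2HSV)
    m=((h[...,1]>110)&(h[...,2]>140)).astype(np.uint8); nn,l,s,c=cv2.connectedComponentsWithStats(m); i=1+np.argmax(s[1:,4])
    q=p2w(d,c[i]+[x0,y0],.102)[0]; e=q-w; cs,sn=np.cos(T[2]),np.sin(T[2]); print(n,s[i],q.round(4),'err mm x,y',(1e3*(cs*e[0]+sn*e[1])).round(1),(1e3*(-sn*e[0]+cs*e[1])).round(1))
E
python3 snap.py sf; python3 go.py
```

```text
yellow [  5   4  22  23 379] [0.6842 0.0649 0.102 ] err mm x,y -1.2 -1.0
blue [  5   5  22  22 380] [0.6748 0.0043 0.102 ] err mm x,y -0.3 -0.3
red [  4   5  22  22 374] [ 0.6638 -0.0567  0.102 ] err mm x,y -1.0 -0.3
green [  4   6  21  21 341] [ 0.6536 -0.1165  0.102 ] err mm x,y -1.0 1.0
t 34.7 pos [0.467  0.0661 0.2023] psi -0.0006 w 0.06 F [-0.  -1.3  0.6]
```

View pics/tf.png

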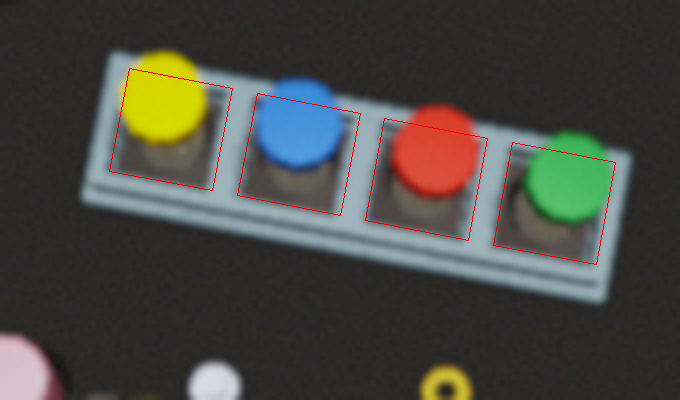

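View pics/sf.png

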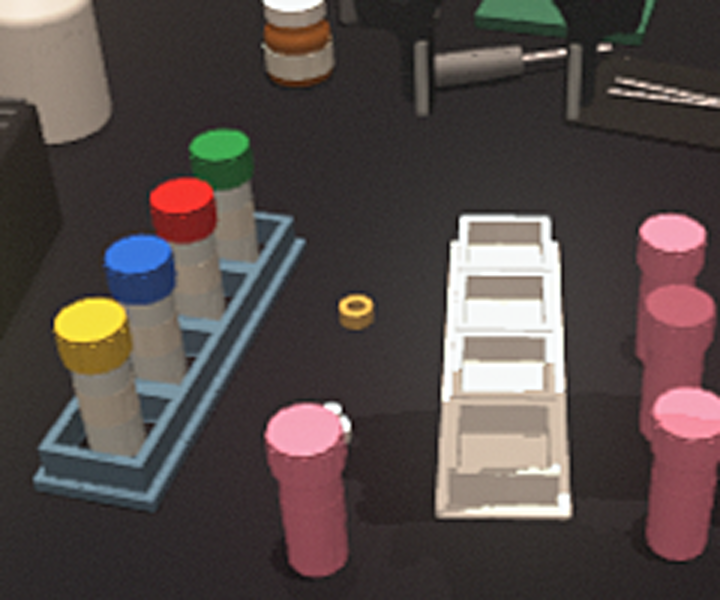

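All four stand upright, centred to within about 2 mm; the robot is clear.

```bash
python3 -c "
from plant import arm
print(arm.job_done())"
```

```text
the job is handed in; nothing more can be done
None
```

All four tubes were moved to the tray in mirrored order, and the job was handed in at about 34.7 s of the 93 s allowed. The rack read green, red, blue, yellow from the left. The tray now reads yellow, blue, red, green.

- **Final position check:** in the last top picture each cap centre lies within about 2 mm of its well centre. In the last side picture all four tubes look upright and seated, and the gripper is clear of them.
- **Setting down:** contact force rose to about 4–5 N at each set-down before the gripper opened, so no tube was dropped.
- **Mended on the way:**
  - The first grip on the green tube sat too high on the cap. I opened the jaws, went 17 mm lower and gripped again before lifting.
  - The first few move calls were refused because every row needs all four keys; nothing moved.
- **Where the measurements disagreed:**
  - The top and side cameras differed by 2–4 mm on the tray's position, so I aimed close to the top-camera estimate, about 1 mm towards the side one. The 2 mm figure above depends on that choice.
  - The fingertips looked about 20 mm higher in the side picture than the tool readings implied. I set the grasp height from the picture instead.

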